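Load test tiles into a sloping rail

TASK

Load the three clay test tiles into the sloping rail: slide each in by its foot from the open upper end, upright standing out through the slot and toe pointing downhill, and push it down until it meets the end stop or the tile before it. The shortest goes in first, at the bottom, then the middle one, then the tallest. Do not shove or tip the brush pot or the slip cup.

Things in the scene. Friction and masses are not known exactly. Their poses are not given: they have to be found in the camera images.
- tile_short: loose short clay test tile, 48 mm high, 60 g, standing. Foot: 50 mm long (x), 36 mm wide (y), 8 mm thick; on its centre line an upright plate 9 mm thick (y), 30 mm long, flush with the rear end (x -25 to +5 mm); the bare 20 mm of foot in front, with three dark grooves, is the toe. Origin: centre of the foot's underside; +x points to the toe, +z up along the upright
- tile_middle: loose middle clay test tile, 60 mm high, 60 g, standing. Foot: 50 mm long (x), 36 mm wide (y), 8 mm thick; on its centre line an upright plate 9 mm thick (y), 30 mm long, flush with the rear end (x -25 to +5 mm); the bare 20 mm of foot in front, with three dark grooves, is the toe. Origin: centre of the foot's underside; +x points to the toe, +z up along the upright
- tile_tall: loose tall clay test tile, 72 mm high, 60 g, standing. Foot: 50 mm long (x), 36 mm wide (y), 8 mm thick; on its centre line an upright plate 9 mm thick (y), 30 mm long, flush with the rear end (x -25 to +5 mm); the bare 20 mm of foot in front, with three dark grooves, is the toe. Origin: centre of the foot's underside; +x points to the toe, +z up along the upright
- tile_short_toe (a point): middle of the lower front edge of the toe of tile_short (25 mm ahead of its origin, on the underside)
- tile_middle_toe (a point): middle of the lower front edge of the toe of tile_middle (25 mm ahead of its origin, on the underside)
- tile_tall_toe (a point): middle of the lower front edge of the toe of tile_tall (25 mm ahead of its origin, on the underside)
- rail_bed: fixed aluminium rail sloping 30 degrees down. Origin: on the floor's centre line at the end stop's face (low end); +x downhill along the floor, +z square to it. x -156 to 0 mm: channel 40 mm wide inside; two lips 11 mm above the floor, 4 mm thick, leave a 20 mm slot, so a tile's foot fits beneath and its upright stands out. Stop 18 mm high. Tiles may not slide by themselves: push them
- rail_mouth (a point): start of the channel: floor centre line, 156 mm uphill of the stop. Uphill of it lies the open landing, 76 mm of bare floor in the rail's plane, its side guides (13 mm high) narrowing from 61 to 40 mm. Turned-up lead-ins of the lips overhang the landing by 9 mm, rising to 19 mm above the floor
- tile_rack: fixed wooden foot of the rail: base board 240 mm (x, downhill) by 100 mm, 12 mm thick, with two posts; origin at the centre of its underside on the table
- brush_pot: bystander: loose clay pot of bristles, about 96 x 85 mm, 118 mm high; origin at the centre of its underside
- slip_cup: bystander: loose grey clay cup, 65 mm across, 47 mm high; origin at the centre of its underside
There are look-alikes about, which are no part of the job. Leave any blue look-alike of the tile_short alone.

How it is judged:
At the end, for the whole second after the job is handed in: All three tiles lie at rest, feet on the rail floor under the lips, toes downhill, released: short toe within 6 mm of the stop, middle toe within 12 mm of 50 mm up from it, tall toe within 18 mm of 100 mm up (gaps of 6 mm each allowed); each centred within 5 mm and aligned within 8 degrees (x of tile_short_toe in the frame of rail_bed between -0.006 and 0.004 m and y of tile_short_toe in the frame of rail_bed between -0.005 and 0.005 m and z of tile_short_toe in the frame of rail_bed between -0.003 and 0.006 m and angle between the x axis of each of tile_short, tile_middle, tile_tall and the x axis of rail_bed, either way round below 0.14 rad and angle between the z axis of each of tile_short, tile_middle, tile_tall and the z axis of rail_bed, either way round below 0.14 rad and linear speed of each of tile_short, tile_middle, tile_tall below 0.01 m/s and x of tile_middle_toe in the frame of rail_bed between -0.062 and 0.004 m and y of tile_middle_toe in the frame of rail_bed between -0.005 and 0.005 m and z of tile_middle_toe in the frame of rail_bed between -0.003 and 0.006 m and x of tile_tall_toe in the frame of rail_bed between -0.118 and 0.004 m and y of tile_tall_toe in the frame of rail_bed between -0.005 and 0.005 m and z of tile_tall_toe in the frame of rail_bed between -0.003 and 0.006 m); the robot touches nothing.
It fails at once if the brush pot is shoved more than 25 mm or tipped (distance of brush_pot from where it was at the start of the episode above 0.025 m or angle between brush_pot's own z axis and vertical above 0.35 rad).
It fails at once if the slip cup is shoved more than 25 mm or tipped (distance of slip_cup from where it was at the start of the episode above 0.025 m or angle between slip_cup's own z axis and vertical above 0.35 rad).
It also fails if it takes over 72 s, if anything falls off the work surface, if the arm or the gripper's body presses on something with over 40 N, if the wrist force passes 120 N, or if a joint passes its speed limit or range.

ROBOT

A 7-joint arm with a two-finger parallel gripper is mounted at the origin on a cart in front of the work surface, level with it; the furniture and walls round the work are solid. World frame = base frame: x ahead of the robot, y to its left, z up, the work surface at z = 0. Lengths are in m, angles in rad, forces in N, time in s.
With the tool pointing down it reaches from about 0.4 to 0.85 m from the base axis. Payload 10.4 kg.
Tool frame: the origin (TCP) lies between the finger pads; the fingertips stand 19 mm ahead of it and the grasp point (between the pads) is the TCP; z points along the fingers, y is the direction in which the jaws open and shut (so a half turn about z gives the same grasp; the last joint's range is limited). The gripper opens to 85 mm and grips with 20 to 120 N. Pads are 22 mm wide; open, the fingers measure 114 mm over their backs; the gripper's body (76 mm by 85 mm) begins 54 mm behind the grasp point. The pads swing forward as they close: fully open they stand 13 mm farther back than shut.
Start: joints at [-1.156, 0.332, -0.065, 1.46, 0.022, 1.35, -0.088], TCP at [0.265, 0.566, 0.25] pointing down, gripper open.
Joint ranges: [-2.6, 2.6], [-0.5, 2.12], [-1.47, 1.34], [0.16, 2.42], [-1.27, 4.41], [0.06, 2.06], [-2.6, 2.6]. Speed limits (rad/s): [2.22, 2.22, 2.79, 2.79, 3.14, 3.14, 3.14].

INTERFACE

Orientations are given as a unit quaternion [x, y, z, w].
In Python, from workcell import manip gives the robot as it stands.
- The arm moves only by the shell command python3 -m jog 'ROWS' [FORCE]. ROWS is JSON, a list of rows, each an object with "offset": the shift along the tool's x, y, z as a fraction of full scale, a list of three; "rotation": the turn, a rotation vector about the tool's x, y, z as a fraction of full scale, a list of three; "fingers": the opening, from -1 (shut) to 1 (fully open), so that 0 is half open. A call has 1 to 8 rows; each row shifts and turns the commanded pose from where the row before left it, along the tool's axes as they then stand; what a row does not reach is not made up. Full scale, the value 1, is 0.15 m for a shift and 2 rad for a turn. A row lasts 1/8 s, in which the tool goes at most 62.5 mm and 10.7 degrees, less where a joint would pass 70% of its speed; a pose out of reach is approached as far as the arm can. A call with a number of a shift or a turn outside -1 to 1 is refused whole. A call with a gripper value outside its range is refused whole. The fingers move at their own pace and stop on an object; FORCE is the grip in N (left out, the last holds). Time passes only in rows, so rows that do not move let the fingers close. It gives the time, the measured TCP pose, the force and the opening at its end, in the units of the state.
- manip.get_obs(): the state, without advancing time (a new reading comes with each control period).
- manip.camera(name): name is "scene" or "top"; returns the picture (420x560x3 uint8, red, green, blue); there is no depth.
- manip.camera_info(name): a dict with "mtx" (3x3 intrinsics, pixels), "xyz" and "rotation" of the camera in the world. Camera axes: x right, y down, z forward; pixel columns grow to the right and rows downward; lengths in m; the calibration is good to about 2 mm. A picture is of the moment at which its call begins. camera_info takes no time and is no camera call.
- manip.hand_in(): hands the job in, once; it reports no verdict.
Trained networks look in the newest picture that a camera, given by its name, has taken for a name from the list of things; names that differ only in an ending like _2 or _b are one class to them, and where a whole thing is asked for, a point or a joint stands for the part that bears it (a point fixed in the world has none). Each returns a list of dicts, best first, with "conf" (0 to 1); they miss things now and then, are a little off and sometimes report something else, mostly with a low value. They report only what shows in the picture. A call takes as long as a camera call. They do not tell look-alikes from the thing itself.
- manip.recognise(camera, query): "bbox" ([left, top, right, bottom] in pixels, round what is visible of it).
The state is a dict: "clock": time; "joint_pos": joint angles; "joint_velocities": joint speeds; "tau": joint torques, N m; "position": TCP position; "ee_rot": TCP orientation; "ft_force": force on the tool from outside, world axes, zero at the start; "torque": the same for the moment, N m; "grip_width": opening from 0.0 (shut) to 1.0 (fully open).
Only numpy, scipy, OpenCV 4.12 (cv2) and the standard library are available. Lean on these libraries where they do the work, as an engineer would, in place of code of your own. Each camera call takes 0.05 s, during which the arm holds its last target. There are 200 camera calls.

## Working session

There is one attempt and no reset: what is moved stays moved. The work goes in short steps, Python scripts to look and compute and a shell command to move; the robot and the scene stay as the last step left them, time stands still between calls to the robot, and variables do not carry over. Pictures are saved under pics/ and viewed, about 8 in all and at most 12, crops included, and the job is handed in when it is done.

```bash
ls; mkdir -p pics; cat > h.py <<'E'
import numpy as np,cv2
from workcell import manip
from scipy.spatial.transform import Rotation as R
def info(c):
    i=manip.camera_info(c); r=np.array(i['rotation'],float)
    Rm=r if r.shape==(3,3) else R.from_quat(r).as_matrix()
    return np.array(i['mtx']),np.array(i['xyz']),Rm
def ray(c,u,v):
    K,p,Rm=info(c); d=Rm@np.linalg.solve(K,[u,v,1.]); return p,d
def onz(c,u,v,z=0):
    p,d=ray(c,u,v); return p+d*(z-p[2])/d[2]
def proj(c,P):
    K,p,Rm=info(c); q=K@(Rm.T@(np.array(P)-p)); return q[:2]/q[2]
def snap(c,f,crop=None,s=1):
    im=manip.camera(c)[:,:,::-1].copy()
    if crop: l,t,r,b=crop; im=im[t:b,l:r]
    if s!=1: im=cv2.resize(im,None,fx=s,fy=s,interpolation=cv2.INTER_CUBIC)
    cv2.imwrite('pics/'+f,im)
E
python3 - <<'E'
from h import *
for c in('scene','top'):
    snap(c,c+'0.png'); print(c,manip.camera_info(c))
    for q in['tile_short','tile_middle','tile_tall','rail_bed','brush_pot','slip_cup','tile_rack','rail_mouth','tile_short_toe','tile_middle_toe','tile_tall_toe']:
        print(q,[(round(d['conf'],2),np.round(d['bbox']).tolist()) for d in manip.recognise(c,q)])
print(manip.get_obs())
a=cv2.imread('pics/scene0.png');b=cv2.imread('pics/top0.png')
E
```

```text
pics
scene {'mtx': array([[380.32648538,   0.        , 280.25810757],
       [  0.        , 380.32648538, 211.61807122],
       [  0.        ,   0.        ,   1.        ]]), 'xyz': array([0.35490152, 0.29669201, 0.70297635]), 'rotation': array([-0.19678202,  0.90231564, -0.37574305,  0.07694468])}
tile_short [(0.82, [180.0, 210.0, 205.0, 234.0]), (0.76, [213.0, 267.0, 233.0, 297.0]), (0.6, [181.0, 313.0, 208.0, 333.0]), (0.54, [322.0, 176.0, 338.0, 195.0])]
tile_middle [(0.74, [269.0, 334.0, 301.0, 376.0])]
tile_tall [(0.75, [228.0, 317.0, 264.0, 349.0])]
rail_bed []
brush_pot [(0.77, [211.0, 207.0, 243.0, 256.0])]
slip_cup [(0.71, [255.0, 270.0, 287.0, 301.0])]
tile_rack [(0.6, [274.0, 162.0, 369.0, 284.0]), (0.37, [259.0, 272.0, 285.0, 300.0])]
rail_mouth []
tile_short_toe [(0.84, [213.0, 268.0, 232.0, 301.0]), (0.66, [179.0, 213.0, 200.0, 231.0]), (0.63, [231.0, 314.0, 264.0, 348.0]), (0.57, [180.0, 314.0, 207.0, 335.0]), (0.5, [321.0, 177.0, 337.0, 196.0])]
tile_middle_toe [(0.78, [268.0, 334.0, 297.0, 375.0])]
tile_tall_toe [(0.75, [231.0, 314.0, 260.0, 346.0])]
top {'mtx': arra
[... 1098 characters left out ...]

{'clock': 1.2, 'joint_pos': array([-1.15558348,  0.33221127, -0.06473142,  1.46008872,  0.02158407,
        1.34989654, -0.08853291]), 'joint_velocities': array([-0.00134946, -0.00102175,  0.00027123, -0.00264531, -0.00044282,
       -0.00078248, -0.00059737]), 'tau': array([-3.60384593e-04, -6.25229931e+01,  4.85752244e-02, -3.91838622e+01,
        1.64065399e-02,  1.60443989e-03, -4.85443195e-05]), 'position': array([0.26494705, 0.56609022, 0.25033595]), 'ee_rot': array([ 2.17164079e-01,  9.76135114e-01,  4.80501335e-05, -1.28645092e-05]), 'ft_force': array([-0.82377199, -0.35373049, -0.90943235]), 'torque': array([ 0.01652595, -0.02591323, -0.01408392]), 'grip_width': 0.9944027773148605}
```

View pics/scene0.png

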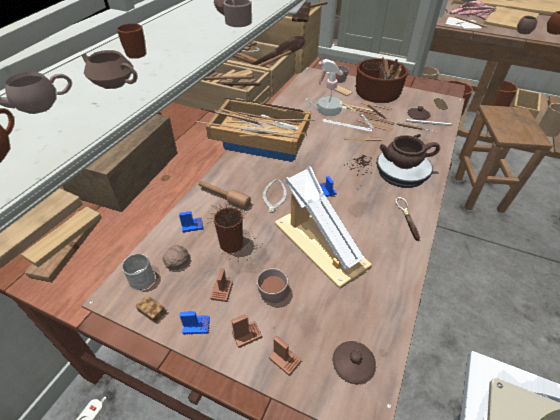

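View pics/top0.png

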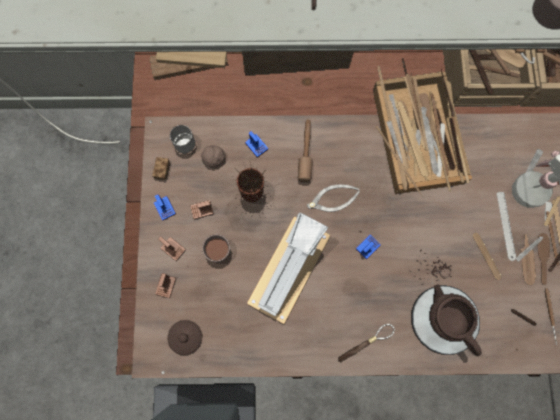

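The scene view shows three terracotta tiles at about (222,285), (246,332) and (285,355), three blue look-alikes, and the rail at (330,225) with its high end at (300,175). Next I'll zoom in and triangulate.

```bash
python3 - <<'E'
from h import *
a=cv2.imread('pics/scene0.png');b=cv2.imread('pics/top0.png')
f=lambda im,l,t,r,bb,s:cv2.resize(im[t:bb,l:r],None,fx=s,fy=s,interpolation=cv2.INTER_CUBIC)
A=f(a,200,260,310,380,5);B=f(b,140,190,220,310,5)
cv2.imwrite('pics/t.png',np.hstack([A[:600,:],B[:600,:250]]) if 0 else np.hstack([f(a,205,260,305,380,4.2),f(b,145,195,220,305,504/110)]))
cv2.imwrite('pics/r.png',np.hstack([f(a,270,160,375,290,4),f(b,243,205,335,325,520/120)]))
for u,v in[(280,210),(140,30),(125,375),(555,375),(170,247),(165,285),(203,209),(217,249),(251,186),(305,235),(275,300)]: print((u,v),onz('top',u,v).round(3))
print([proj('scene',(0,0,0)),proj('top',(0,0,0))])
for s,t in [((213,267,233,297),(191,203,212,219)),((228,317,264,349),(161,238,189,262)),((269,334,301,376),(156,270,175,301)),((211,207,243,256),(239,171,263,202)),((255,270,287,301),(205,233,229,260))]:
    o=[]
    for c,x in(('scene',s),('top',t)):
        o.append(onz(c,(x[0]+x[2])/2,(x[1]+x[3])/2,.02).round(3))
    print(o)
E
```

```text
(280, 210) [ 0.652 -0.266  0.   ]
(140, 30) [1.155 0.105 0.   ]
(125, 375) [0.267 0.095 0.   ]
(555, 375) [ 0.256 -0.894  0.   ]
(170, 247) [0.563 0.002 0.   ]
(165, 285) [0.471 0.011 0.   ]
(203, 209) [ 0.657 -0.076  0.   ]
(217, 249) [ 0.557 -0.112  0.   ]
(251, 186) [ 0.715 -0.195  0.   ]
(305, 235) [ 0.589 -0.327  0.   ]
(275, 300) [ 0.433 -0.251  0.   ]
[array([565.14376155, 479.74027196]), array([161.70479023, 503.30626534])]
[array([ 0.655, -0.084,  0.02 ]), array([ 0.647, -0.075,  0.02 ])]
[array([ 0.555, -0.001,  0.02 ]), array([ 0.552, -0.014,  0.02 ])]
[array([0.47 , 0.008, 0.02 ]), array([0.468, 0.005, 0.02 ])]
[array([ 0.721, -0.214,  0.02 ]), array([ 0.708, -0.195,  0.02 ])]
[array([ 0.558, -0.119,  0.02 ]), array([ 0.56 , -0.114,  0.02 ])]
```

View pics/t.png

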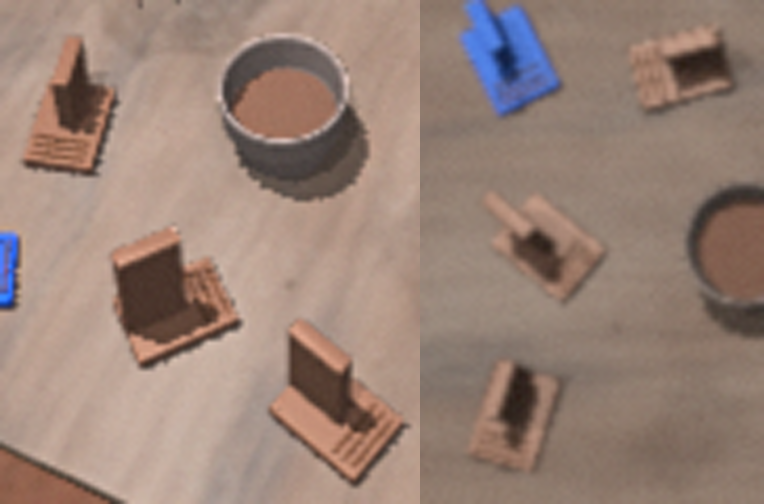

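View pics/r.png

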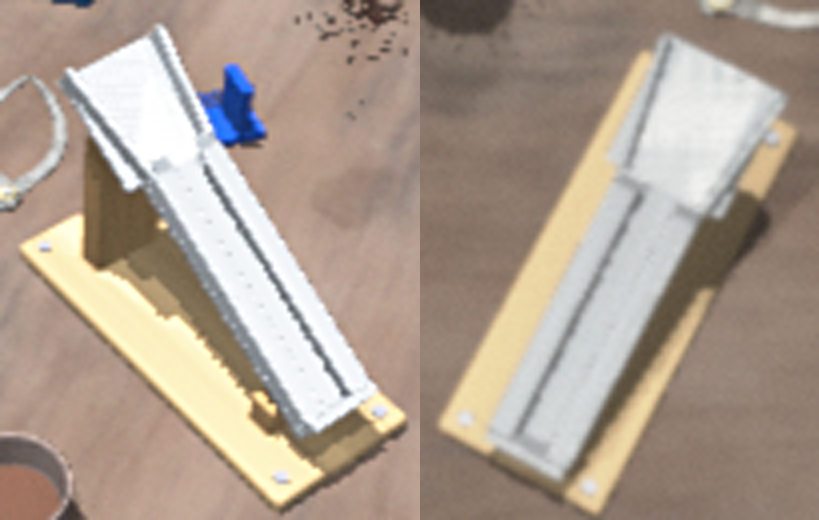

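```bash
cat > fit.py <<'E'
from h import *
from scipy.optimize import least_squares
S=lambda u,v:('scene',205+u/4.2,260+v/4.2); T=lambda u,v:('top',145+(u-420)/4.58,195+v/4.58)
def fit(pts,x0):
    def res(p,full=0):
        r=[]
        for (X,Y,Z),(c,u,v) in pts:
            z=p[3] if Z=='h' else Z
            c_,s=np.cos(p[2]),np.sin(p[2])
            r+=list(proj(c,[p[0]+c_*X-s*Y,p[1]+s*X+c_*Y,z])-[u,v])
        return np.array(r)
    o=least_squares(lambda q:res(q*[1,1,1,1]),x0,loss='soft_l1'); return o.x,res(o.x)
m=.001
def P(x,y,z): return (x*m,y*m,z if z=='h' else z*m)
tiles={'short':([(P(25,18,0),S(90,172)),(P(25,-18,0),S(25,165)),(P(-25,18,8),S(115,98)),(P(-10,0,'h'),S(76,40)),
 (P(25,-18,8),T(630,45)),(P(25,18,4),T(640,110)),(P(-25,18,4),T(732,92))],(.65,-.08,1.8,.05)),
'tall':([(P(25,-18,0),S(240,322)),(P(-25,-18,0),S(145,365)),(P(25,18,8),S(208,258)),(P(-25,0,'h'),S(115,257)),(P(5,0,'h'),S(178,235)),
 (P(25,18,4),T(605,248)),(P(25,-18,4),T(565,300)),(P(-25,18,8),T(545,195)),(P(-25,0,'h'),T(490,197))],(.555,0,-2,.06)),
'middle':([(P(25,18,4),S(405,425)),(P(25,-18,0),S(352,482)),(P(-25,-18,4),S(270,408)),(P(-25,0,'h'),S(294,328)),(P(5,0,'h'),S(350,358)),
 (P(25,18,4),T(535,470)),(P(25,-18,4),T(470,452)),(P(-25,18,4),T(557,375)),(P(-25,-18,8),T(502,358))],(.47,.01,3,.06))}
for n,(p,x0) in tiles.items():
    best=min((fit(p,(x0[0],x0[1],y,x0[3])) for y in(0,1.57,3.1,-1.57)),key=lambda o:(o[1]**2).sum())
    print(n,best[0].round(4),'deg',np.degrees(best[0][2]).round(1)); print(best[1].round(1))
Rs=lambda u,v:('scene',270+u/4,160+v/4); Rt=lambda u,v:('top',243+(u-420)/4.333,205+v/4.333)
# board
b=[((-120*m,-50*m),Rs(22,245)),((120*m,-50*m),Rs(278,508)),((120*m,50*m),Rs(405,425)),((120*m,-50*m),Rt(440,427)),((120*m,50*m),Rt(600,512)),((-120*m,50*m),Rt(797,125)),((-120*m,-50*m),Rt(645,52))]
o=fit([((x,y,.012 if i<0 else .012),q) for i,((x,y),q) in enumerate(b)],(.53,-.29,2.7,0))
print('board',o[0].round(4),np.degrees(o[0][2]),o[1].round(1))
# rail: p=[x,y,z,yaw,wg,wl,xs]
def Rr(yaw): return (R.from_euler('z',yaw)*R.from_euler('y',30,degrees=True)).as_matrix()
rp=[(lambda p,s=s:(-.232,s*p[4],.013),q) for s,q in((1,Rs(160,27)),(-1,Rs(65,75)),(-1,Rt(668,37)),(1,Rt(785,97)))]
rp+=[(lambda p,s=s:(p[6],s*p[5],.016),q) for s,q in((-1,Rt(490,432)),(1,Rt(570,472)),(-1,Rs(308,432)),(1,Rs(378,388)))]
rp+=[(lambda p,s=s:(-.156,s*p[5],.015),q) for s,q in((-1,Rt(620,177)),(1,Rt(697,215)),(-1,Rs(140,182)),(1,Rs(208,145)))]
def rr(p): return np.concatenate([proj(q[0],p[:3]+Rr(p[3])@np.array(f(p)))-q[1:] for f,q in rp])
o=least_squares(rr,[.43,-.25,.03,o[0][2],.032,.023,.005],loss='soft_l1')
print('rail',o.x.round(4),np.degrees(o.x[3]),rr(o.x).round(1))
E
python3 fit.py
```

```text
Traceback (most recent call last):
  File "fit.py", line 22, in <module>
    best=min((fit(p,(x0[0],x0[1],y,x0[3])) for y in(0,1.57,3.1,-1.57)),key=lambda o:(o[1]**2).sum())
  File "fit.py", line 22, in <genexpr>
    best=min((fit(p,(x0[0],x0[1],y,x0[3])) for y in(0,1.57,3.1,-1.57)),key=lambda o:(o[1]**2).sum())
              ~~~^^^^^^^^^^^^^^^^^^^^^^^^^
  File "fit.py", line 12, in fit
    o=least_squares(lambda q:res(q*[1,1,1,1]),x0,loss='soft_l1'); return o.x,res(o.x)
  File "fit.py", line 12, in <lambda>
    o=least_squares(lambda q:res(q*[1,1,1,1]),x0,loss='soft_l1'); return o.x,res(o.x)
                             ~~~^^^^^^^^^^^^^
  File "fit.py", line 10, in res
    r+=list(proj(c,[p[0]+c_*X-s*Y,p[1]+s*X+c_*Y,z])-[u,v])
            ~~~~^^^^^^^^^^^^^^^^^^^^^^^^^^^^^^^^^^^
  File "h.py", line 13, in proj
    K,p,Rm=info(c); q=K@(Rm.T@(np.array(P)-p)); return q[:2]/q[2]
           ~~~~^^^
  File "h.py", line 5, in info
    i=manip.camera_info(c); r=np.array(i['rotation'],float)
ValueError: time passes only in moves, steps and waits
```

```bash
sed -i 's/^def info/import functools\n@functools.cache\ndef info/' h.py; python3 fit.py 2>&1 | tail -20
```

```text
short [ 0.6529 -0.0743  1.753   0.0642] deg 100.4
[ 0.2  1.8 -0.4 -0.2  1.7 -2.  -1.8  0.1 -0.2 -0.1  0.2  0.1  0.2  0.2]
tall [ 0.558  -0.008   4.0185  0.0686] deg 230.2
[ 0.3  0.2 -0.9  0.5  0.5 -1.6  0.1  0.6  0.3 -0.5  1.1  0.3 -0.   0.4
 -1.5 -1.3 -0.1 -0.4]
middle [ 0.4695  0.007  -3.4234  0.0585] deg -196.1
[ 0.  -1.3  0.3  0.7 -0.6 -0.1 -0.  -1.6 -0.6  1.6  0.1  0.3 -0.2  0.1
  1.8  0.6 -0.9  0.1]
board [ 0.5061 -0.2861  2.6337  0.    ] 150.90142339368663 [-1.2 -0.2  0.1 -0.8  0.9 -2.  -1.3 -0.2 -0.6  1.   0.8  1.  -0.6 -1.4]
rail [ 0.4215 -0.2418  0.0301  2.6455  0.0331  0.0235  0.0051] 151.57773382327875 [-1.3  0.6 -0.2 -0.4 -0.6 -0.3  0.1  0.   0.2 -0.4 -0.1  0.2  0.5 -0.1
 -1.7  0.6 -0.5 -0.6  1.   0.6  2.7 -0.5  1.6  0.1]
```

```bash
cat > plan.py <<'E'
from h import *
rd=np.degrees
XR=151.3; P0=np.array([.4215,-.2418,.0301])
RAIL=(R.from_euler('z',XR,degrees=True)*R.from_euler('y',30,degrees=True))
FLIP=R.from_euler('x',180,degrees=True)  # tool from tile: x same, z reversed
def tool(tileR,sign=1): return tileR*FLIP*(R.identity() if sign>0 else R.from_euler('z',180,degrees=True))
def grasp(x,y,yaw,z,sign=1,dx=-.010):
    t=R.from_euler('z',yaw,degrees=True); return np.array([x,y,0])+t.apply([dx,0,z]),tool(t,sign)
def rail(x,y,z,sign=1): return P0+RAIL.apply([x,y,z]),tool(RAIL,sign)
def cur():
    o=manip.get_obs(); return np.array(o['position']),R.from_quat(o['ee_rot']),o
def report(tp,tr,fr=None,order='tr'):
    p,r,o=(cur() if fr is None else (*fr,None))
    a=tr if order=='rt' else r
    d=a.inv().apply(tp-p)/.15; w=(r.inv()*tr).as_rotvec()/2
    print('target',tp.round(4),order,'OFFSET',d.round(3),'rows>=',np.ceil(np.linalg.norm(tp-p)/.0625-.02),'| ROT',w.round(3),'rows>=',np.ceil(rd(np.linalg.norm(w)*2)/10.7-.02))
E
python3 - <<'E'
from plan import *
p,r=grasp(.6529,-.0743,100.4,.20); report(p,r)
E
```

```text
target [ 0.6547 -0.0841  0.2   ] tr OFFSET [-4.191 -2.824  0.335] rows>= 13.0 | ROT [ 0.    -0.     0.476] rows>= 6.0
```

```bash
python3 -m jog '[{"offset":[-0.3,-0.2,0.02],"rotation":[0,0,0],"fingers":-0.2},{"offset":[-0.3,-0.2,0.02],"rotation":[0,0,0],"fingers":-0.2},{"offset":[-0.3,-0.2,0.02],"rotation":[0,0,0],"fingers":-0.2},{"offset":[-0.3,-0.2,0.02],"rotation":[0,0,0],"fingers":-0.2},{"offset":[-0.3,-0.2,0.02],"rotation":[0,0,0],"fingers":-0.2},{"offset":[-0.3,-0.2,0.02],"rotation":[0,0,0],"fingers":-0.2},{"offset":[-0.3,-0.2,0.02],"rotation":[0,0,0],"fingers":-0.2},{"offset":[-0.3,-0.2,0.02],"rotation":[0,0,0],"fingers":-0.2}]' 40
python3 - <<'E'
from plan import *
p,r=grasp(.6529,-.0743,100.4,.20); report(p,r)
E
```

```text
clock: 2.2
position: [0.49, 0.1945, 0.2265]
ee_rot: [0.217, 0.976, 0.0, 0.0]
ft_force: [0.0, 0.3, -1.0]
grip_width: 0.405
target [ 0.6547 -0.0841  0.2   ] tr OFFSET [-1.782 -1.217  0.176] rows>= 6.0 | ROT [ 0.    -0.     0.476] rows>= 6.0
```

```bash
python3 -m jog '[{"offset":[-0.3,-0.2,0.03],"rotation":[0,0,0],"fingers":-0.2},{"offset":[-0.3,-0.2,0.03],"rotation":[0,0,0],"fingers":-0.2},{"offset":[-0.3,-0.2,0.03],"rotation":[0,0,0],"fingers":-0.2},{"offset":[-0.3,-0.2,0.03],"rotation":[0,0,0],"fingers":-0.2},{"offset":[-0.3,-0.2,0.03],"rotation":[0,0,0],"fingers":-0.2},{"offset":[-0.28,-0.2,0.03],"rotation":[0,0,0],"fingers":-0.2},{"offset":[0,0,0],"rotation":[0,0,0.08],"fingers":-0.2},{"offset":[0,0,0],"rotation":[0,0,0.08],"fingers":-0.2}]'
python3 -m jog '[{"offset":[0,0,0],"rotation":[0,0,0.08],"fingers":-0.2},{"offset":[0,0,0],"rotation":[0,0,0.08],"fingers":-0.2},{"offset":[0,0,0],"rotation":[0,0,0.08],"fingers":-0.2},{"offset":[0,0,0],"rotation":[0,0,0.076],"fingers":-0.2},{"offset":[0,0,0.3],"rotation":[0,0,0],"fingers":-0.2},{"offset":[0,0,0],"rotation":[0,0,0],"fingers":-0.2}]'
python3 - <<'E'
from plan import *
p,r=grasp(.6529,-.0743,100.4,.042); report(p,r)
snap('scene','s1.png',(160,170,300,310),3); snap('top','t1.png',(140,150,280,290),3)
cv2.imwrite('pics/c1.png',np.hstack([cv2.imread('pics/s1.png')[:,:400],cv2.imread('pics/t1.png')[:,:400]]))
E
```

```text
clock: 3.2
position: [0.6548, -0.081, 0.1989]
ee_rot: [0.373, 0.928, -0.0, -0.0]
ft_force: [0.4, 0.5, 0.5]
grip_width: 0.398
clock: 3.95
position: [0.6529, -0.0794, 0.1513]
ee_rot: [0.64, 0.768, -0.002, -0.002]
ft_force: [-0.2, -0.1, 0.6]
grip_width: 0.401
target [ 0.6547 -0.0841  0.042 ] tr OFFSET [-0.034  0.01   0.729] rows>= 2.0 | ROT [-0.003 -0.001  0.   ] rows>= 1.0
```

View pics/c1.png

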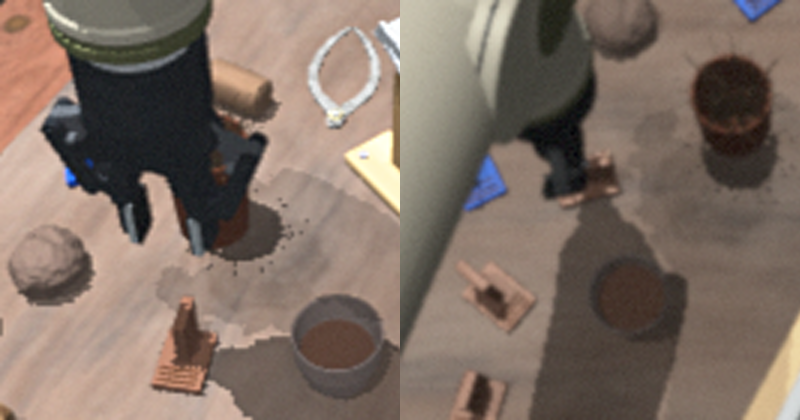

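```bash
python3 -m jog '[{"offset":[-0.034,0.01,0.24],"rotation":[-0.003,0,0],"fingers":-0.2},{"offset":[0,0,0.24],"rotation":[0,0,0],"fingers":-0.2},{"offset":[0,0,0.24],"rotation":[0,0,0],"fingers":-0.2},{"offset":[0,0,0],"rotation":[0,0,0],"fingers":-0.2}]'
python3 - <<'E'
from plan import *
p,r=grasp(.6529,-.0743,100.4,.042); report(p,r)
snap('scene','s2.png',(160,190,300,310),4)
E
```

```text
clock: 4.55
position: [0.6569, -0.0846, 0.0456]
ee_rot: [0.64, 0.768, 0.002, 0.001]
ft_force: [0.1, -0.8, 0.6]
grip_width: 0.401
target [ 0.6547 -0.0841  0.042 ] tr OFFSET [ 0.006 -0.014  0.024] rows>= 1.0 | ROT [ 0.002 -0.    -0.   ] rows>= -0.0
```

View pics/s2.png

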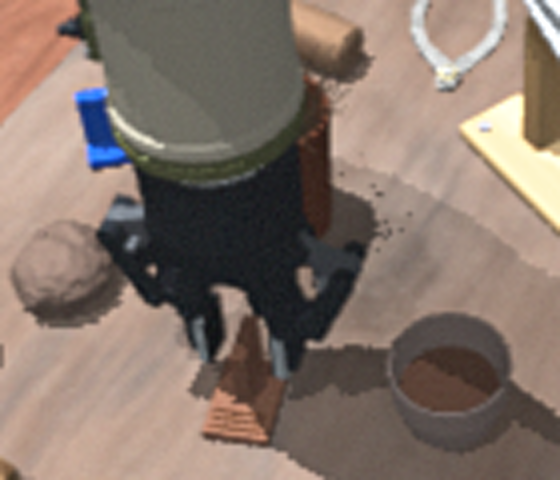

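The fingers (at about (205,340) and (285,350)) straddle the short tile's upright. I'll close on it and lift.

```bash
python3 -m jog '[{"offset":[0,0,0.02],"rotation":[0,0,0],"fingers":-0.2},{"offset":[0,0,0],"rotation":[0,0,0],"fingers":-1},{"offset":[0,0,0],"rotation":[0,0,0],"fingers":-1},{"offset":[0,0,0],"rotation":[0,0,0],"fingers":-1},{"offset":[0,0,0],"rotation":[0,0,0],"fingers":-1},{"offset":[0,0,-0.4],"rotation":[0,0,0],"fingers":-1},{"offset":[0,0,-0.4],"rotation":[0,0,0],"fingers":-1},{"offset":[0,0,-0.4],"rotation":[0,0,0],"fingers":-1}]' 40
python3 -m jog '[{"offset":[0,0,-0.1],"rotation":[0,0,0],"fingers":-1},{"offset":[0,0,0],"rotation":[0,0,0],"fingers":-1}]'
python3 - <<'E'
from plan import *
p,r=rail(-.206,0,.043+.06); report(p,r,order='rt'); report(p,r,order='tr')
print(p, manip.get_obs()['joint_pos'].round(2))
E
```

```text
clock: 5.6
position: [0.6562, -0.085, 0.2255]
ee_rot: [0.64, 0.768, 0.002, 0.002]
ft_force: [1.5, 0.0, 0.1]
grip_width: 0.094
clock: 5.85
position: [0.6567, -0.085, 0.2389]
ee_rot: [0.64, 0.768, 0.003, 0.002]
ft_force: [0.3, 0.1, -2.2]
grip_width: 0.093
target [ 0.5328 -0.3027  0.2223] rt OFFSET [ 0.079 -1.67   0.082] rows>= 4.0 | ROT [-0.113 -0.243 -0.435] rows>= 6.0
target [ 0.5328 -0.3027  0.2223] tr OFFSET [-1.279 -1.075  0.103] rows>= 4.0 | ROT [-0.113 -0.243 -0.435] rows>= 6.0
[ 0.53281093 -0.30274095  0.22230062] [-0.36  0.46  0.6   1.4  -0.26  1.35  0.42]
```

```bash
python3 -m jog '[{"offset":[-0.256,-0.215,0.02],"rotation":[0,0,0],"fingers":-1},{"offset":[-0.256,-0.215,0.02],"rotation":[0,0,0],"fingers":-1},{"offset":[-0.256,-0.215,0.02],"rotation":[0,0,0],"fingers":-1},{"offset":[-0.256,-0.215,0.02],"rotation":[0,0,0],"fingers":-1},{"offset":[-0.256,-0.215,0.02],"rotation":[0,0,0],"fingers":-1},{"offset":[0,0,0],"rotation":[0,0,0],"fingers":-1}]'
python3 -m jog '[{"offset":[0,0,0],"rotation":[-0.019,-0.04,-0.072],"fingers":-1},{"offset":[0,0,0],"rotation":[-0.019,-0.04,-0.072],"fingers":-1},{"offset":[0,0,0],"rotation":[-0.019,-0.04,-0.072],"fingers":-1},{"offset":[0,0,0],"rotation":[-0.019,-0.04,-0.072],"fingers":-1},{"offset":[0,0,0],"rotation":[-0.019,-0.04,-0.072],"fingers":-1},{"offset":[0,0,0],"rotation":[-0.019,-0.04,-0.072],"fingers":-1},{"offset":[0,0,0],"rotation":[0,0,0],"fingers":-1},{"offset":[0,0,0],"rotation":[0,0,0],"fingers":-1}]'
python3 - <<'E'
from plan import *
p,r=rail(-.206,0,.043+.06); report(p,r,order='rt')
print(manip.get_obs()['joint_pos'].round(2))
snap('scene','s3.png',(230,100,380,290),3);snap('top','t3.png',(230,160,350,330),3)
A=cv2.imread('pics/s3.png');B=cv2.imread('pics/t3.png');B=cv2.resize(B,None,fx=A.shape[0]/B.shape[0],fy=A.shape[0]/B.shape[0])
cv2.imwrite('pics/c3.png',np.hstack([A[:,:450],B])[:, :800])
E
```

```text
clock: 6.6
position: [0.5285, -0.307, 0.2202]
ee_rot: [0.643, 0.766, 0.001, 0.001]
ft_force: [0.5, 0.1, -0.5]
grip_width: 0.094
clock: 7.6
position: [0.5328, -0.3022, 0.2218]
ee_rot: [0.243, 0.936, -0.062, 0.248]
ft_force: [0.4, -0.4, -0.4]
grip_width: 0.099
target [ 0.5328 -0.3027  0.2223] rt OFFSET [-0.003 -0.003 -0.002] rows>= -0.0 | ROT [ 0.001 -0.003 -0.004] rows>= 1.0
[-0.2  -0.02  0.62  2.02  0.08  0.63  1.43]
```

View pics/c3.png

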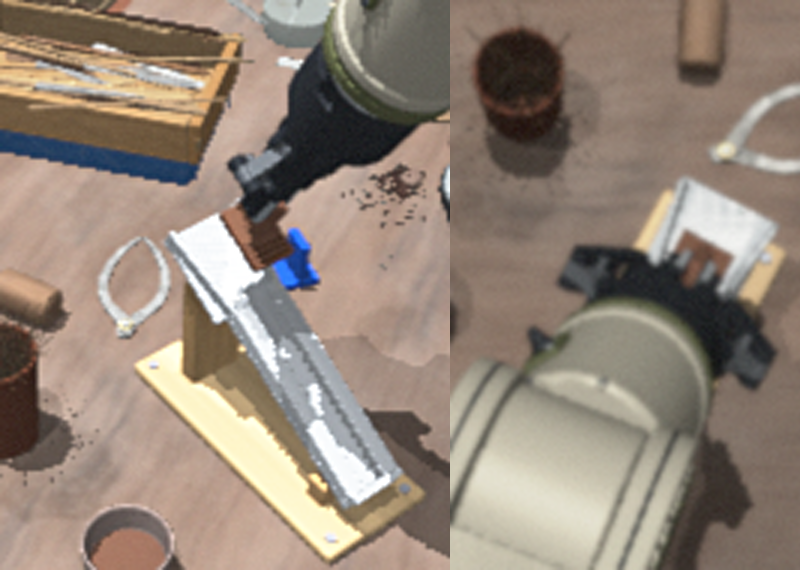

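The tile is held toe downhill and centred over the landing: in the top half it sits at (700,255), between the guides. I'll descend.

```bash
python3 -m jog '[{"offset":[0,0,0.12],"rotation":[0,0,0],"fingers":-1},{"offset":[0,0,0.12],"rotation":[0,0,0],"fingers":-1},{"offset":[0,0,0.1],"rotation":[0,0,0],"fingers":-1},{"offset":[0,0,0],"rotation":[0,0,0],"fingers":-1},{"offset":[0,0,0],"rotation":[0,0,0],"fingers":-1}]'
cat > st.py <<'E'
from plan import *
p,r,o=cur(); print('rail xyz',RAIL.inv().apply(p-P0).round(4),'F rail',RAIL.inv().apply(o['ft_force']).round(1),'T',o['torque'].round(2),'rotdev',rd((tool(RAIL,1).inv()*r).as_rotvec()).round(1),'w',round(o['grip_width'],3),'q',o['joint_pos'].round(2),o['clock'])
E
python3 st.py
```

```text
clock: 8.32
position: [0.555, -0.3149, 0.1778]
ee_rot: [0.242, 0.936, -0.062, 0.249]
ft_force: [-0.5, 0.3, -0.7]
grip_width: 0.094
rail xyz [-0.2057 -0.      0.0518] F rail [ 0.8 -0.  -0.3] T [0.32 0.52 0.  ] rotdev [-0.1  0.3  0.4] w 0.094 q [-0.17  0.11  0.64  2.01 -0.08  0.53  1.57] 8.325
```

```bash
python3 -m jog '[{"offset":[0,0,0.04],"rotation":[0,0,0],"fingers":-1},{"offset":[0,0,0],"rotation":[0,0,0],"fingers":-1}]'; python3 st.py
python3 -m jog '[{"offset":[0,0,0.013],"rotation":[0,0,0],"fingers":-1},{"offset":[0,0,0],"rotation":[0,0,0],"fingers":-1}]'; python3 st.py
```

```text
clock: 8.57
position: [0.5582, -0.3168, 0.175]
ee_rot: [0.243, 0.935, -0.062, 0.25]
ft_force: [-14.3, 7.6, 19.5]
grip_width: 0.096
rail xyz [-2.075e-01  1.000e-04  4.750e-02] F rail [ 4.3  0.2 25. ] T [ 0.41  1.23 -0.12] rotdev [-0.2  0.1  0.4] w 0.096 q [-0.16  0.12  0.63  2.   -0.1   0.52  1.59] 8.575
clock: 8.82
position: [0.5591, -0.3171, 0.1746]
ee_rot: [0.243, 0.935, -0.061, 0.251]
ft_force: [-29.9, 16.4, 39.9]
grip_width: 0.099
rail xyz [-0.2081 -0.      0.0467] F rail [ 9.6  0.  51.6] T [ 1.25  2.39 -0.01] rotdev [-0.2  0.1  0.5] w 0.099 q [-0.16  0.13  0.63  2.   -0.11  0.51  1.59] 8.825
```

```bash
python3 -m jog '[{"offset":[0,0,-0.02],"rotation":[0,0,0],"fingers":-1},{"offset":[0.06,0,0],"rotation":[0,0,0],"fingers":-1},{"offset":[0,0,0],"rotation":[0,0,0],"fingers":-1}]'; python3 st.py
python3 -m jog '[{"offset":[0.07,0,0],"rotation":[0,0,0],"fingers":-1},{"offset":[0,0,0],"rotation":[0,0,0],"fingers":-1}]'; python3 st.py
```

```text
clock: 9.2
position: [0.5491, -0.3117, 0.1683]
ee_rot: [0.242, 0.936, -0.062, 0.248]
ft_force: [-5.7, 3.6, 3.5]
grip_width: 0.092
rail xyz [-1.951e-01  1.000e-04  4.700e-02] F rail [ 4.1 -0.4  6.4] T [ 0.62  1.3  -0.05] rotdev [-0.1  0.4  0.4] w 0.092 q [-0.17  0.11  0.64  2.03 -0.08  0.5   1.57] 9.2
clock: 9.45
position: [0.5415, -0.3074, 0.1634]
ee_rot: [0.242, 0.936, -0.062, 0.249]
ft_force: [0.9, -0.4, -0.9]
grip_width: 0.098
rail xyz [-1.851e-01 -1.000e-04  4.710e-02] F rail [-0.4 -0.1 -1.3] T [0.31 0.56 0.02] rotdev [-0.1  0.3  0.4] w 0.098 q [-0.18  0.09  0.64  2.06 -0.06  0.49  1.55] 9.45
```

```bash
python3 -m jog '[{"offset":[0.07,0,0],"rotation":[0,0,0],"fingers":-1},{"offset":[0,0,0],"rotation":[0,0,0],"fingers":-1}]'; python3 st.py
python3 -m jog '[{"offset":[0.07,0,0],"rotation":[0,0,0],"fingers":-1},{"offset":[0,0,0],"rotation":[0,0,0],"fingers":-1}]'; python3 st.py
```

```text
clock: 9.7
position: [0.5334, -0.303, 0.1581]
ee_rot: [0.242, 0.936, -0.062, 0.249]
ft_force: [-0.4, -0.1, -0.2]
grip_width: 0.097
rail xyz [-1.744e-01 -1.000e-04  4.710e-02] F rail [ 0.3  0.3 -0. ] T [ 0.31  0.51 -0.05] rotdev [-0.1  0.3  0.4] w 0.097 q [-0.19  0.08  0.64  2.08 -0.04  0.48  1.53] 9.7
clock: 9.95
position: [0.5254, -0.2985, 0.1529]
ee_rot: [0.242, 0.936, -0.062, 0.248]
ft_force: [-0.8, 0.6, -0.5]
grip_width: 0.095
rail xyz [-1.639e-01 -1.000e-04  4.720e-02] F rail [ 1.1 -0.1  0.1] T [ 0.27  0.51 -0.05] rotdev [-0.1  0.3  0.4] w 0.095 q [-0.2   0.06  0.64  2.11 -0.01  0.46  1.51] 9.95
```

```bash
python3 - <<'E'
from h import *
snap('scene','s4.png',(270,140,380,260),5)
E
```

```text
(no output)
```

View pics/s4.png

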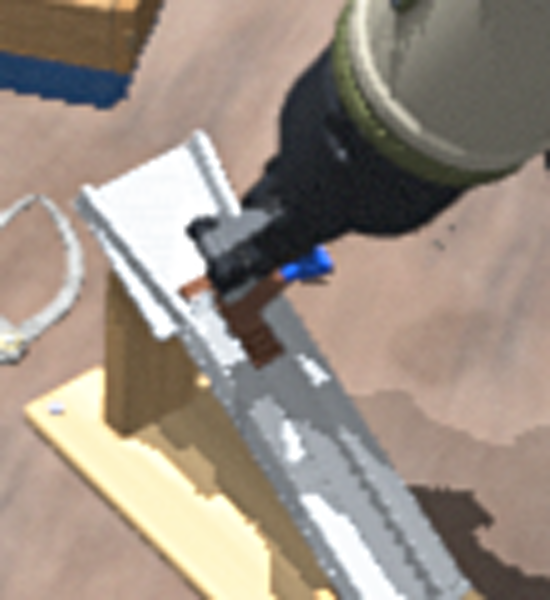

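The toe shows as a narrow strip in the slot at (262,345), with the foot under the lips. I'll slide on. Joint 4 nears its limit low down, so the middle tile can push the short one the last bit.

```bash
python3 -m jog '[{"offset":[0.1,0,0],"rotation":[0,0,0],"fingers":-1},{"offset":[0.1,0,0],"rotation":[0,0,0],"fingers":-1},{"offset":[0,0,0],"rotation":[0,0,0],"fingers":-1}]'; python3 st.py
python3 -m jog '[{"offset":[0.1,0,0],"rotation":[0,0,0],"fingers":-1},{"offset":[0.1,0,0],"rotation":[0,0,0],"fingers":-1},{"offset":[0,0,0],"rotation":[0,0,0],"fingers":-1}]'; python3 st.py
```

```text
clock: 10.38
position: [0.5022, -0.2856, 0.1378]
ee_rot: [0.242, 0.936, -0.062, 0.248]
ft_force: [-0.6, -0.3, -1.0]
grip_width: 0.093
rail xyz [-0.1334 -0.0004  0.0473] F rail [ 0.8  0.6 -0.6] T [ 0.31  0.49 -0.03] rotdev [-0.1  0.3  0.4] w 0.093 q [-0.21  0.02  0.64  2.19  0.06  0.43  1.44] 10.375
clock: 10.75
position: [0.4802, -0.2734, 0.1236]
ee_rot: [0.242, 0.936, -0.062, 0.249]
ft_force: [-0.4, -0.1, -0.5]
grip_width: 0.099
rail xyz [-0.1045 -0.0005  0.0476] F rail [ 0.5  0.3 -0.3] T [0.3  0.52 0.07] rotdev [-0.1  0.3  0.4] w 0.099 q [-0.22 -0.03  0.63  2.25  0.14  0.39  1.36] 10.75
```

```bash
python3 -m jog '[{"offset":[0.1,0,0],"rotation":[0,0,0],"fingers":-1},{"offset":[0.1,0,0],"rotation":[0,0,0],"fingers":-1},{"offset":[0,0,0],"rotation":[0,0,0],"fingers":-1},{"offset":[0,0,0],"rotation":[0,0,0],"fingers":-0.4},{"offset":[0,0,0],"rotation":[0,0,0],"fingers":-0.3},{"offset":[0,0,0],"rotation":[0,0,0],"fingers":-0.3},{"offset":[0,0,-0.3],"rotation":[0,0,0],"fingers":-0.3},{"offset":[0,0,-0.3],"rotation":[0,0,0],"fingers":-0.3}]'; python3 st.py; python3 - <<'E'
from plan import *
p,r=grasp(.4695,.007,163.9,.20); report(p,r)
p,r=grasp(.4695,.007,163.9,.20); report(p,r,order='rt')
E
```

```text
clock: 11.75
position: [0.4179, -0.2397, 0.1877]
ee_rot: [0.242, 0.936, -0.063, 0.248]
ft_force: [1.3, 0.4, 0.3]
grip_width: 0.35
rail xyz [-7.520e-02 -1.000e-04  1.385e-01] F rail [-1.  -1.  -0.3] T [0.27 0.44 0.08] rotdev [0.  0.3 0.3] w 0.35 q [-0.18 -0.36  0.49  2.33  0.42  0.65  1.11] 11.75
target [0.4791 0.0042 0.2   ] tr OFFSET [ 0.336  1.621 -0.281] rows>= 5.0 | ROT [-0.028  0.258 -0.11 ] rows>= 4.0
target [0.4791 0.0042 0.2   ] rt OFFSET [ 0.059  1.676 -0.082] rows>= 5.0 | ROT [-0.028  0.258 -0.11 ] rows>= 4.0
```

```bash
python3 -m jog '[{"offset":[0,0,0],"rotation":[-0.007,0.064,-0.027],"fingers":-0.2},{"offset":[0,0,0],"rotation":[-0.007,0.064,-0.027],"fingers":-0.2},{"offset":[0,0,0],"rotation":[-0.007,0.064,-0.027],"fingers":-0.2},{"offset":[0,0,0],"rotation":[-0.007,0.064,-0.028],"fingers":-0.2},{"offset":[0,0,0],"rotation":[0,0,0],"fingers":-0.2}]'; python3 - <<'E'
from plan import *
p,r=grasp(.4695,.007,163.9,.12); report(p,r)
E
```

```text
clock: 12.38
position: [0.4198, -0.2401, 0.1865]
ee_rot: [0.141, 0.99, -0.001, 0.002]
ft_force: [0.2, -0.7, -0.9]
grip_width: 0.396
target [0.4791 0.0042 0.12  ] tr OFFSET [0.076 1.675 0.441] rows>= 5.0 | ROT [-0.001  0.002 -0.001] rows>= 1.0
```

```bash
python3 -m jog '[{"offset":[0.015,0.335,0],"rotation":[0,0,0],"fingers":-0.2},{"offset":[0.015,0.335,0],"rotation":[0,0.002,0],"fingers":-0.2},{"offset":[0.015,0.335,0],"rotation":[0,0,0],"fingers":-0.2},{"offset":[0.015,0.335,0.04],"rotation":[0,0,0],"fingers":-0.2},{"offset":[0.015,0.335,0.2],"rotation":[0,0,0],"fingers":-0.2},{"offset":[0,0,0.2],"rotation":[0,0,0],"fingers":-0.2},{"offset":[0,0,0],"rotation":[0,0,0],"fingers":-0.2}]'; python3 - <<'E'
from plan import *
p,r=grasp(.4695,.007,163.9,.044); report(p,r)
snap('scene','s5.png',(220,260,340,380),4); snap('top','t5.png',(120,220,260,340),4)
for q in('tile_short','brush_pot','slip_cup'):
    for c in('scene','top'): print(q,c,[(round(d['conf'],2),np.round(d['bbox']).tolist()) for d in manip.recognise(c,q)])
E
```

```text
clock: 13.25
position: [0.4764, 0.0046, 0.1206]
ee_rot: [0.141, 0.99, 0.001, 0.001]
ft_force: [-0.2, -0.6, 0.3]
grip_width: 0.401
target [0.4791 0.0042 0.044 ] tr OFFSET [-0.017  0.002  0.511] rows>= 2.0 | ROT [ 0.001  0.    -0.001] rows>= -0.0
tile_short scene [(0.78, [182.0, 312.0, 212.0, 335.0]), (0.71, [180.0, 212.0, 204.0, 234.0]), (0.63, [343.0, 236.0, 359.0, 260.0]), (0.19, [230.0, 314.0, 262.0, 347.0])]
tile_short top [(0.7, [155.0, 195.0, 173.0, 222.0]), (0.55, [356.0, 236.0, 380.0, 261.0]), (0.54, [249.0, 132.0, 269.0, 154.0]), (0.48, [264.0, 289.0, 279.0, 311.0]), (0.22, [248.0, 216.0, 331.0, 321.0])]
brush_pot scene [(0.84, [215.0, 206.0, 245.0, 255.0])]
brush_pot top [(0.67, [236.0, 172.0, 263.0, 204.0])]
slip_cup scene []
slip_cup top [(0.81, [204.0, 233.0, 228.0, 261.0])]
```

View pics/s5.png

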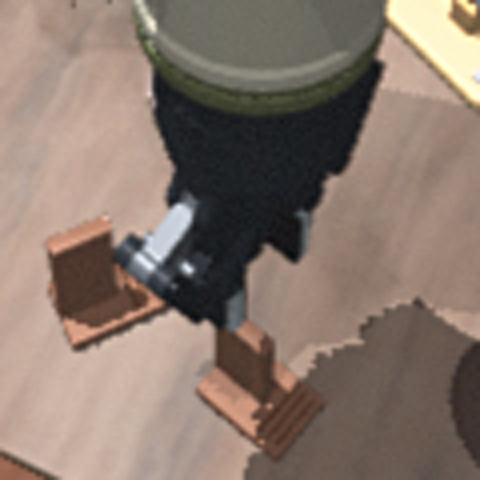

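The fingers line up above the middle tile's upright (245,360), and the short tile shows low in the rail. I'll grasp and lift.

```bash
python3 -m jog '[{"offset":[-0.017,0,0.25],"rotation":[0,0,0],"fingers":-0.2},{"offset":[0,0,0.26],"rotation":[0,0,0],"fingers":-0.2},{"offset":[0,0,0],"rotation":[0,0,0],"fingers":-0.2},{"offset":[0,0,0],"rotation":[0,0,0],"fingers":-1},{"offset":[0,0,0],"rotation":[0,0,0],"fingers":-1},{"offset":[0,0,0],"rotation":[0,0,0],"fingers":-1},{"offset":[0,0,0],"rotation":[0,0,0],"fingers":-1}]' 40
python3 -m jog '[{"offset":[0,0,-0.4],"rotation":[0,0,0],"fingers":-1},{"offset":[0,0,-0.4],"rotation":[0,0,0],"fingers":-1},{"offset":[0,0,-0.4],"rotation":[0,0,0],"fingers":-1},{"offset":[0,0,-0.1],"rotation":[0,0,0],"fingers":-1},{"offset":[0,0,0],"rotation":[0,0,0],"fingers":-1}]'
python3 - <<'E'
from plan import *
p,r=rail(-.206,0,.048+.055); report(p,r)
E
```

```text
clock: 14.52
position: [0.4819, 0.0045, 0.0467]
ee_rot: [0.141, 0.99, 0.002, 0.002]
ft_force: [-0.8, 0.2, 8.3]
grip_width: 0.105
clock: 15.15
position: [0.4805, 0.0041, 0.2408]
ee_rot: [0.141, 0.99, 0.002, 0.002]
ft_force: [-0.6, 0.7, -0.9]
grip_width: 0.098
target [ 0.5328 -0.3027  0.2223] tr OFFSET [-0.905 -1.867  0.119] rows>= 5.0 | ROT [ 0.031 -0.259  0.106] rows>= 3.0
```

```bash
python3 -m jog '[{"offset":[-0.15,-0.311,0],"rotation":[0,0,0],"fingers":-1},{"offset":[-0.15,-0.311,0],"rotation":[0,0,0],"fingers":-1},{"offset":[-0.15,-0.311,0],"rotation":[0,0,0],"fingers":-1},{"offset":[-0.15,-0.311,0],"rotation":[0,0,0],"fingers":-1},{"offset":[-0.15,-0.311,0],"rotation":[0,0,0],"fingers":-1},{"offset":[-0.15,-0.311,0],"rotation":[0,0,0],"fingers":-1},{"offset":[0,0,0],"rotation":[0,0,0],"fingers":-1}]'
python3 -m jog '[{"offset":[0,0,0],"rotation":[0.008,-0.065,0.027],"fingers":-1},{"offset":[0,0,0],"rotation":[0.008,-0.065,0.027],"fingers":-1},{"offset":[0,0,0],"rotation":[0.008,-0.065,0.026],"fingers":-1},{"offset":[0,0,0],"rotation":[0.007,-0.064,0.026],"fingers":-1},{"offset":[0,0,0],"rotation":[0,0,0],"fingers":-1}]'
python3 st.py; python3 - <<'E'
from plan import *
p,r=rail(-.206,0,.058); report(p,r)
E
```

```text
clock: 16.02
position: [0.5294, -0.3071, 0.2369]
ee_rot: [0.144, 0.99, -0.0, -0.001]
ft_force: [-0.2, 1.0, -1.3]
grip_width: 0.101
clock: 16.65
position: [0.5302, -0.2997, 0.2372]
ee_rot: [0.238, 0.937, -0.063, 0.248]
ft_force: [-0.2, 0.4, -0.5]
grip_width: 0.101
rail xyz [-0.2102 -0.0014  0.1178] F rail [ 0.5 -0.3 -0.2] T [0.35 0.49 0.  ] rotdev [-0.1  0.3 -0.2] w 0.101 q [-0.5  -0.09  0.9   2.02  0.18  0.67  1.37] 16.65
target [ 0.5525 -0.3135  0.1833] tr OFFSET [ 0.026 -0.01   0.399] rows>= 1.0 | ROT [ 0.001 -0.003  0.002] rows>= 1.0
```

```bash
python3 -m jog '[{"offset":[0.026,-0.01,0.2],"rotation":[0,0,0],"fingers":-1},{"offset":[0,0,0.2],"rotation":[0,0,0.002],"fingers":-1},{"offset":[0,0,0],"rotation":[0,0,0],"fingers":-1}]'; python3 st.py
python3 -m jog '[{"offset":[0,0,0.02],"rotation":[0,0,0],"fingers":-1},{"offset":[0,0,0],"rotation":[0,0,0],"fingers":-1}]'; python3 st.py
python3 -m jog '[{"offset":[0,0,0.015],"rotation":[0,0,0],"fingers":-1},{"offset":[0,0,0],"rotation":[0,0,0],"fingers":-1}]'; python3 st.py
```

```text
clock: 17.02
position: [0.554, -0.3165, 0.1832]
ee_rot: [0.24, 0.937, -0.066, 0.247]
ft_force: [-0.8, -0.1, -1.2]
grip_width: 0.094
rail xyz [-0.2083  0.0018  0.0566] F rail [ 1.1  0.5 -0.7] T [0.33 0.56 0.01] rotdev [ 0.4  0.4 -0.1] w 0.094 q [-0.48  0.13  0.98  2.01 -0.17  0.54  1.66] 17.025
clock: 17.27
position: [0.5558, -0.3176, 0.1841]
ee_rot: [0.241, 0.936, -0.065, 0.25]
ft_force: [-0.6, -0.6, 0.1]
grip_width: 0.093
rail xyz [-0.2106  0.002   0.0563] F rail [0.2 0.8 0.3] T [0.32 0.5  0.01] rotdev [0.1 0.1 0.1] w 0.093 q [-0.48  0.14  0.98  2.01 -0.18  0.54  1.67] 17.275
clock: 17.52
position: [0.5569, -0.318, 0.1822]
ee_rot: [0.241, 0.935, -0.064, 0.25]
ft_force: [-4.9, 3.9, 6.6]
grip_width: 0.099
rail xyz [-0.2106  0.0018  0.054 ] F rail [ 2.1 -1.1  8.8] T [ 0.43  0.71 -0.01] rotdev [0.1 0.  0.2] w 0.099 q [-0.47  0.14  0.97  2.01 -0.2   0.53  1.68] 17.525
```

```bash
python3 -m jog '[{"offset":[0.07,0.012,-0.005],"rotation":[0,0,0],"fingers":-1},{"offset":[0.07,0,0],"rotation":[0,0,0],"fingers":-1},{"offset":[0,0,0],"rotation":[0,0,0],"fingers":-1}]'; python3 st.py
python3 -m jog '[{"offset":[0.07,0,0],"rotation":[0,0,0],"fingers":-1},{"offset":[0.07,0,0],"rotation":[0,0,0],"fingers":-1},{"offset":[0,0,0],"rotation":[0,0,0],"fingers":-1}]'; python3 st.py
```

```text
clock: 17.9
position: [0.541, -0.3069, 0.1715]
ee_rot: [0.241, 0.936, -0.064, 0.25]
ft_force: [0.1, -0.4, -0.6]
grip_width: 0.1
rail xyz [-0.1885 -0.0002  0.0544] F rail [ 0.   0.3 -0.7] T [0.31 0.54 0.01] rotdev [0.1 0.1 0.2] w 0.1 q [-0.52  0.1   1.    2.07 -0.12  0.5   1.61] 17.9
clock: 18.27
position: [0.5254, -0.2984, 0.1612]
ee_rot: [0.241, 0.936, -0.064, 0.25]
ft_force: [0.4, 0.1, -1.0]
grip_width: 0.094
rail xyz [-0.1681 -0.0003  0.0544] F rail [ 0.2 -0.3 -1. ] T [0.3  0.47 0.03] rotdev [0.1 0.1 0.2] w 0.094 q [-0.56  0.05  1.02  2.12 -0.03  0.48  1.53] 18.275
```

```bash
python3 -m jog '[{"offset":[0.1,0,0.003],"rotation":[0,0,0],"fingers":-1},{"offset":[0.1,0,0.003],"rotation":[0,0,0],"fingers":-1},{"offset":[0.1,0,0],"rotation":[0,0,0],"fingers":-1},{"offset":[0,0,0],"rotation":[0,0,0],"fingers":-1}]'; python3 st.py
python3 -m jog '[{"offset":[0.07,0,0],"rotation":[0,0,0],"fingers":-1},{"offset":[0.07,0,0],"rotation":[0,0,0],"fingers":-1},{"offset":[0,0,0],"rotation":[0,0,0],"fingers":-1}]'; python3 st.py
```

```text
clock: 18.77
position: [0.4921, -0.2802, 0.1387]
ee_rot: [0.241, 0.935, -0.064, 0.251]
ft_force: [-8.9, 7.8, 13.2]
grip_width: 0.097
rail xyz [-0.1239 -0.0003  0.0539] F rail [ 3.4 -2.6 17.2] T [ 0.78  1.06 -0.02] rotdev [0.1 0.  0.2] w 0.097 q [-0.58 -0.06  1.    2.23  0.21  0.43  1.33] 18.775
clock: 19.15
position: [0.4765, -0.2715, 0.1284]
ee_rot: [0.241, 0.935, -0.064, 0.251]
ft_force: [-7.5, 5.5, 12.3]
grip_width: 0.099
rail xyz [-0.1033 -0.0004  0.0539] F rail [ 1.9 -1.2 15.2] T [0.7  0.7  0.16] rotdev [ 0.1 -0.   0.2] w 0.099 q [-0.55 -0.1   0.95  2.27  0.31  0.42  1.23] 19.15
```

```bash
python3 -m jog '[{"offset":[0.04,0,-0.004],"rotation":[0,0,0],"fingers":-1},{"offset":[0.04,0,0],"rotation":[0,0,0],"fingers":-1},{"offset":[0,0,0],"rotation":[0,0,0],"fingers":-1}]'; python3 st.py
python3 -m jog '[{"offset":[0.03,0,0],"rotation":[0,0,0],"fingers":-1},{"offset":[0,0,0],"rotation":[0,0,0],"fingers":-1}]'; python3 st.py
```

```text
clock: 19.52
position: [0.4658, -0.2657, 0.1215]
ee_rot: [0.241, 0.936, -0.065, 0.249]
ft_force: [-2.1, 5.1, 3.2]
grip_width: 0.097
rail xyz [-0.0893 -0.0003  0.054 ] F rail [ 2.1 -3.5  4.9] T [1.17 0.44 0.35] rotdev [0.1 0.1 0.1] w 0.097 q [-0.53 -0.12  0.92  2.3   0.36  0.41  1.18] 19.525
clock: 19.77
position: [0.464, -0.2647, 0.1207]
ee_rot: [0.241, 0.935, -0.065, 0.252]
ft_force: [4.4, 0.5, 1.6]
grip_width: 0.1
rail xyz [-0.0871 -0.0003  0.0544] F rail [-3.9 -2.5 -0.4] T [ 0.12 -0.88  0.2 ] rotdev [ 0.1 -0.1  0.2] w 0.1 q [-0.52 -0.13  0.91  2.31  0.38  0.41  1.16] 19.775
```

```bash
python3 -m jog '[{"offset":[0.02,0,0],"rotation":[0,0,0],"fingers":-1},{"offset":[0,0,0],"rotation":[0,0,0],"fingers":-1}]'; python3 st.py
python3 -m jog '[{"offset":[0.02,0,0],"rotation":[0,0,0],"fingers":-1},{"offset":[0,0,0],"rotation":[0,0,0],"fingers":-1}]'; python3 st.py
python3 - <<'E'
from h import *
snap('scene','s6.png',(290,170,390,290),5)
E
```

```text
clock: 20.02
position: [0.4631, -0.2642, 0.1207]
ee_rot: [0.241, 0.935, -0.065, 0.253]
ft_force: [6.9, -1.8, 6.5]
grip_width: 0.098
rail xyz [-0.0862 -0.0004  0.0548] F rail [-9.2 -1.7  2.2] T [-0.51 -1.64  0.11] rotdev [ 0.1 -0.3  0.2] w 0.098 q [-0.51 -0.13  0.9   2.32  0.39  0.4   1.15] 20.025
clock: 20.27
position: [0.4623, -0.2636, 0.1206]
ee_rot: [0.241, 0.934, -0.065, 0.255]
ft_force: [7.4, -4.4, 11.4]
grip_width: 0.096
rail xyz [-0.0853 -0.0004  0.0552] F rail [-13.2   0.3   5.5] T [-1.19 -2.35 -0.02] rotdev [ 0.  -0.5  0.2] w 0.096 q [-0.51 -0.14  0.89  2.32  0.4   0.4   1.14] 20.275
```

View pics/s6.png

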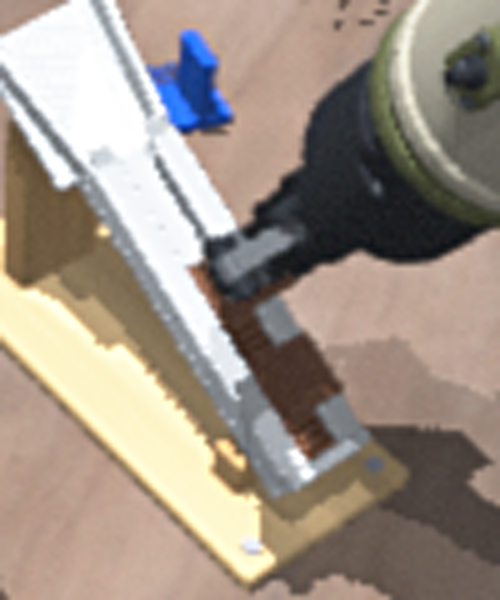

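The short tile's toe is at the stop (315,440), with the middle tile against it. I'll release and go for the tall tile.

```bash
python3 -m jog '[{"offset":[-0.02,0,0],"rotation":[0,0,0],"fingers":-1},{"offset":[0,0,0],"rotation":[0,0,0],"fingers":-0.4},{"offset":[0,0,0],"rotation":[0,0,0],"fingers":-0.3},{"offset":[0,0,0],"rotation":[0,0,0],"fingers":-0.3},{"offset":[0,0,-0.25],"rotation":[0,0,0],"fingers":-0.3},{"offset":[0,0,-0.25],"rotation":[0,0,0],"fingers":-0.3},{"offset":[0,0,0],"rotation":[0,0,0],"fingers":-0.3}]'; python3 st.py; python3 - <<'E'
from plan import *
p,r=grasp(.558,-.008,230.2,.2,-1); report(p,r,order='rt'); report(p,r)
E
```

```text
clock: 21.2
position: [0.4281, -0.2449, 0.1853]
ee_rot: [0.241, 0.935, -0.064, 0.252]
ft_force: [1.0, 0.3, -0.1]
grip_width: 0.354
rail xyz [-0.0839 -0.0004  0.1308] F rail [-0.6 -0.7 -0.4] T [0.22 0.41 0.  ] rotdev [ 0.  -0.1  0.2] w 0.354 q [-0.4  -0.4   0.68  2.32  0.57  0.68  1.  ] 21.2
target [ 5.644e-01 -3.000e-04  2.000e-01] rt OFFSET [ 1.835 -0.345 -0.098] rows>= 5.0 | ROT [0.231 0.19  0.858] rows>= 10.0
target [ 5.644e-01 -3.000e-04  2.000e-01] tr OFFSET [-0.054  1.867 -0.078] rows>= 5.0 | ROT [0.231 0.19  0.858] rows>= 10.0
```

```bash
python3 -m jog '[{"offset":[-0.009,0.311,-0.013],"rotation":[0,0,0],"fingers":-0.2},{"offset":[-0.009,0.311,-0.013],"rotation":[0,0,0],"fingers":-0.2},{"offset":[-0.009,0.311,-0.013],"rotation":[0,0,0],"fingers":-0.2},{"offset":[-0.009,0.311,-0.013],"rotation":[0,0,0],"fingers":-0.2},{"offset":[-0.009,0.311,-0.013],"rotation":[0,0,0],"fingers":-0.2},{"offset":[-0.009,0.311,-0.013],"rotation":[0,0,0],"fingers":-0.2},{"offset":[0,0,0],"rotation":[0.023,0.019,0.086],"fingers":-0.2},{"offset":[0,0,0],"rotation":[0.023,0.019,0.086],"fingers":-0.2}]'
python3 -m jog '[{"offset":[0,0,0],"rotation":[0.023,0.019,0.086],"fingers":-0.2},{"offset":[0,0,0],"rotation":[0.023,0.019,0.086],"fingers":-0.2},{"offset":[0,0,0],"rotation":[0.023,0.019,0.086],"fingers":-0.2},{"offset":[0,0,0],"rotation":[0.023,0.019,0.086],"fingers":-0.2},{"offset":[0,0,0],"rotation":[0.023,0.019,0.086],"fingers":-0.2},{"offset":[0,0,0],"rotation":[0.023,0.019,0.086],"fingers":-0.2},{"offset":[0,0,0],"rotation":[0,0,0],"fingers":-0.2}]'
python3 - <<'E'
from plan import *
p,r=grasp(.558,-.008,230.2,.12,-1); report(p,r); print(cur()[2]['joint_pos'].round(2))
E
```

```text
clock: 22.2
position: [0.5638, 0.0002, 0.1953]
ee_rot: [0.413, 0.885, -0.055, 0.209]
ft_force: [0.8, -0.6, -0.4]
grip_width: 0.4
clock: 23.08
position: [0.5643, -0.0017, 0.1958]
ee_rot: [0.819, 0.57, -0.016, 0.057]
ft_force: [-0.9, -0.4, 0.6]
grip_width: 0.399
target [ 5.644e-01 -3.000e-04  1.200e-01] tr OFFSET [ 0.055 -0.04   0.501] rows>= 2.0 | ROT [0.045 0.039 0.17 ] rows>= 2.0
[-0.51  0.22  0.42  1.75  0.03  1.16 -0.47]
```

```bash
python3 -m jog '[{"offset":[0,0,0],"rotation":[0.022,0.019,0.085],"fingers":-0.2},{"offset":[0,0,0],"rotation":[0.022,0.019,0.085],"fingers":-0.2},{"offset":[0,0,0],"rotation":[0,0,0],"fingers":-0.2}]'
python3 - <<'E'
from plan import *
p,r=grasp(.558,-.008,230.2,.12,-1); report(p,r); print(cur()[2]['joint_pos'].round(2))
E
```

```text
clock: 23.45
position: [0.5639, -0.0013, 0.1962]
ee_rot: [0.905, 0.426, 0.0, 0.002]
ft_force: [0.1, 0.4, -1.0]
grip_width: 0.398
target [ 5.644e-01 -3.000e-04  1.200e-01] tr OFFSET [ 0.008 -0.003  0.508] rows>= 2.0 | ROT [0.002 0.001 0.002] rows>= 1.0
[-0.48  0.24  0.46  1.72 -0.11  1.2  -0.68]
```

```bash
python3 -m jog '[{"offset":[0.008,-0.003,0.25],"rotation":[0.002,0.001,0.002],"fingers":-0.2},{"offset":[0,0,0.25],"rotation":[0,0,0],"fingers":-0.2},{"offset":[0,0,0.1],"rotation":[0,0,0],"fingers":-0.2},{"offset":[0,0,0],"rotation":[0,0,0],"fingers":-0.2}]'
python3 - <<'E'
from plan import *
p,r=grasp(.558,-.008,230.2,.05,-1); report(p,r)
snap('scene','s7.png',(200,270,300,370),5)
E
```

```text
clock: 23.95
position: [0.5641, 0.0013, 0.1065]
ee_rot: [0.906, 0.424, -0.0, -0.001]
ft_force: [0.2, -0.4, -0.4]
grip_width: 0.396
target [ 5.644e-01 -3.000e-04  5.000e-02] tr OFFSET [-0.007  0.009  0.376] rows>= 1.0 | ROT [-0.001 -0.    -0.   ] rows>= -0.0
```

View pics/s7.png

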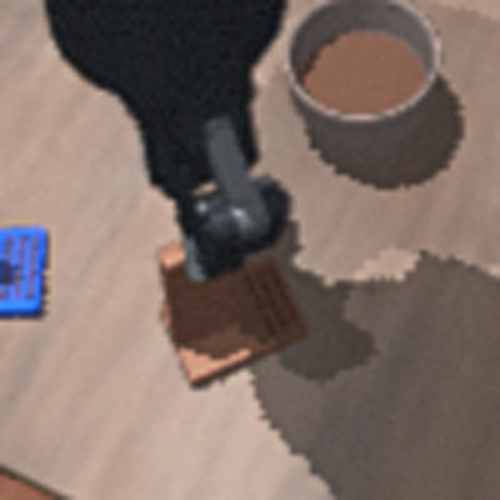

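The fingers are above the tall tile's upright (about (210,290)), so I'll descend, grasp and lift.

```bash
python3 -m jog '[{"offset":[-0.007,0.009,0.19],"rotation":[0,0,0],"fingers":-0.2},{"offset":[0,0,0.186],"rotation":[0,0,0],"fingers":-0.2},{"offset":[0,0,0],"rotation":[0,0,0],"fingers":-0.2},{"offset":[0,0,0],"rotation":[0,0,0],"fingers":-1},{"offset":[0,0,0],"rotation":[0,0,0],"fingers":-1},{"offset":[0,0,0],"rotation":[0,0,0],"fingers":-1},{"offset":[0,0,0],"rotation":[0,0,0],"fingers":-1}]' 40
python3 -m jog '[{"offset":[0,0,-0.4],"rotation":[0,0,0],"fingers":-1},{"offset":[0,0,-0.4],"rotation":[0,0,0],"fingers":-1},{"offset":[0,0,-0.4],"rotation":[0,0,0],"fingers":-1},{"offset":[0,0,-0.1],"rotation":[0,0,0],"fingers":-1},{"offset":[0,0,0],"rotation":[0,0,0],"fingers":-1}]'
python3 - <<'E'
from plan import *
p,r=rail(-.206,0,.055+.055,-1); report(p,r); report(p,r,order='rt')
E
```

```text
clock: 24.88
position: [0.566, -0.0004, 0.052]
ee_rot: [0.906, 0.423, 0.002, -0.001]
ft_force: [-1.6, 0.1, 7.8]
grip_width: 0.098
clock: 25.5
position: [0.5652, -0.0011, 0.2463]
ee_rot: [0.906, 0.423, 0.002, -0.001]
ft_force: [0.0, -0.0, -1.6]
grip_width: 0.104
target [ 0.5297 -0.3011  0.2284] tr OFFSET [-1.684  1.104  0.112] rows>= 5.0 | ROT [-0.181  0.218  0.669] rows>= 8.0
target [ 0.5297 -0.3011  0.2284] rt OFFSET [0.592 1.868 0.48 ] rows>= 5.0 | ROT [-0.181  0.218  0.669] rows>= 8.0
```

```bash
python3 -m jog '[{"offset":[-0.28,0.184,0],"rotation":[0,0,0],"fingers":-1},{"offset":[-0.28,0.184,0],"rotation":[0,0,0],"fingers":-1},{"offset":[-0.28,0.184,0],"rotation":[0,0,0],"fingers":-1},{"offset":[-0.28,0.184,0],"rotation":[0,0,0],"fingers":-1},{"offset":[-0.28,0.184,0],"rotation":[0,0,0],"fingers":-1},{"offset":[-0.28,0.184,0],"rotation":[0,0,0],"fingers":-1},{"offset":[0,0,0],"rotation":[0,0,0],"fingers":-1}]'
python3 -m jog '[{"offset":[0,0,0],"rotation":[-0.02,0.024,0.074],"fingers":-1},{"offset":[0,0,0],"rotation":[-0.02,0.024,0.074],"fingers":-1},{"offset":[0,0,0],"rotation":[-0.02,0.024,0.074],"fingers":-1},{"offset":[0,0,0],"rotation":[-0.02,0.024,0.074],"fingers":-1},{"offset":[0,0,0],"rotation":[-0.02,0.024,0.074],"fingers":-1},{"offset":[0,0,0],"rotation":[-0.02,0.024,0.074],"fingers":-1},{"offset":[0,0,0],"rotation":[-0.02,0.024,0.074],"fingers":-1},{"offset":[0,0,0],"rotation":[0,0,0],"fingers":-1}]'
sed -i 's/tool(RAIL,1)/tool(RAIL,SG)/; s/^p,r,o=/import sys; SG=int(sys.argv[1]); p,r,o=/' st.py; python3 st.py -1
python3 - <<'E'
from plan import *
p,r=rail(-.206,0,.065,-1); report(p,r)
E
```

```text
clock: 26.38
position: [0.5268, -0.3051, 0.2424]
ee_rot: [0.908, 0.419, -0.001, -0.002]
ft_force: [0.4, 1.1, -1.0]
grip_width: 0.097
clock: 27.38
position: [0.5291, -0.2986, 0.2429]
ee_rot: [0.975, -0.086, 0.199, 0.051]
ft_force: [0.7, 1.3, -0.4]
grip_width: 0.102
rail xyz [-0.2117 -0.0019  0.1235] F rail [ 0.2 -1.4 -0.3] T [ 0.18  0.46 -0.01] rotdev [  4.7  -5.9 -17.5] w 0.102 q [-0.27  0.01  0.75  1.91 -0.09  0.81 -1.22] 27.375
target [ 0.5495 -0.3119  0.1894] tr OFFSET [-0.005  0.038  0.39 ] rows>= 1.0 | ROT [-0.041  0.052  0.153] rows>= 2.0
```

```bash
python3 -m jog '[{"offset":[0,0,0],"rotation":[-0.02,0.026,0.076],"fingers":-1},{"offset":[0,0,0],"rotation":[-0.021,0.026,0.077],"fingers":-1},{"offset":[0,0,0],"rotation":[0,0,0],"fingers":-1}]'
python3 st.py -1
python3 - <<'E'
from plan import *
p,r=rail(-.206,0,.065,-1); report(p,r)
E
```

```text
clock: 27.75
position: [0.5294, -0.2994, 0.2435]
ee_rot: [0.937, -0.236, 0.25, 0.065]
ft_force: [-0.7, -0.7, -0.3]
grip_width: 0.096
rail xyz [-0.2126 -0.0013  0.1237] F rail [ 0.4  0.9 -0.1] T [ 0.3   0.55 -0.07] rotdev [ 0.1 -0.1 -0.5] w 0.096 q [-0.29 -0.08  0.69  2.01  0.14  0.68 -1.74] 27.75
target [ 0.5495 -0.3119  0.1894] tr OFFSET [-0.043  0.009  0.391] rows>= 1.0 | ROT [-0.     0.001  0.004] rows>= 1.0
```

```bash
python3 -m jog '[{"offset":[-0.043,0.009,0.2],"rotation":[0,0,0],"fingers":-1},{"offset":[0,0,0.19],"rotation":[0,0,0.004],"fingers":-1},{"offset":[0,0,0],"rotation":[0,0,0],"fingers":-1}]'; python3 st.py -1
python3 -m jog '[{"offset":[0,0,0.02],"rotation":[0,0,0],"fingers":-1},{"offset":[0,0,0],"rotation":[0,0,0],"fingers":-1}]'; python3 st.py -1
python3 -m jog '[{"offset":[0,0,0.015],"rotation":[0,0,0],"fingers":-1},{"offset":[0,0,0],"rotation":[0,0,0],"fingers":-1}]'; python3 st.py -1
```

```text
clock: 28.12
position: [0.5493, -0.3135, 0.1886]
ee_rot: [0.936, -0.239, 0.249, 0.065]
ft_force: [-1.1, 1.1, -1.4]
grip_width: 0.1
rail xyz [-0.2061  0.0015  0.064 ] F rail [ 2.  -0.4 -0.4] T [0.26 0.53 0.02] rotdev [-0.1 -0.2 -0.1] w 0.1 q [-0.28  0.08  0.74  2.02 -0.05  0.55 -1.59] 28.125
clock: 28.38
position: [0.5514, -0.3141, 0.189]
ee_rot: [0.935, -0.241, 0.252, 0.064]
ft_force: [0.3, -0.3, -0.5]
grip_width: 0.102
rail xyz [-0.2082  0.001   0.0633] F rail [-0.1  0.1 -0.7] T [ 0.27  0.47 -0.04] rotdev [0.  0.1 0.3] w 0.102 q [-0.27  0.08  0.74  2.01 -0.06  0.54 -1.58] 28.375
clock: 28.62
position: [0.5522, -0.3144, 0.1865]
ee_rot: [0.935, -0.242, 0.252, 0.063]
ft_force: [0.0, -0.5, -0.7]
grip_width: 0.099
rail xyz [-0.2077  0.0009  0.0607] F rail [ 0.1  0.4 -0.7] T [0.35 0.55 0.01] rotdev [0.  0.1 0.3] w 0.099 q [-0.27  0.09  0.74  2.01 -0.07  0.53 -1.58] 28.625
```

```bash
python3 -m jog '[{"offset":[0,-0.006,0.013],"rotation":[0,0,0],"fingers":-1},{"offset":[0,0,0],"rotation":[0,0,0],"fingers":-1}]'; python3 st.py -1
python3 -m jog '[{"offset":[0,0,0.01],"rotation":[0,0,0],"fingers":-1},{"offset":[0,0,0],"rotation":[0,0,0],"fingers":-1}]'; python3 st.py -1
```

```text
clock: 28.88
position: [0.5533, -0.3144, 0.1854]
ee_rot: [0.935, -0.242, 0.252, 0.063]
ft_force: [-12.7, 6.4, 14.0]
grip_width: 0.098
rail xyz [-0.208   0.0004  0.0592] F rail [ 5.3  0.5 19.2] T [ 0.52  1.56 -0.17] rotdev [0.  0.1 0.4] w 0.098 q [-0.27  0.1   0.74  2.01 -0.08  0.53 -1.57] 28.875
clock: 29.12
position: [0.554, -0.3149, 0.1852]
ee_rot: [0.935, -0.243, 0.252, 0.063]
ft_force: [-26.8, 14.7, 32.5]
grip_width: 0.096
rail xyz [-0.2086  0.0005  0.0587] F rail [10.2  0.  43.4] T [ 1.11  2.63 -0.1 ] rotdev [0.1 0.1 0.4] w 0.096 q [-0.27  0.1   0.74  2.01 -0.08  0.53 -1.57] 29.125
```

```bash
python3 -m jog '[{"offset":[0,-0.003,-0.015],"rotation":[0,0,0],"fingers":-1},{"offset":[-0.07,0,0],"rotation":[0,0,0],"fingers":-1},{"offset":[-0.07,0,0],"rotation":[0,0,-0.003],"fingers":-1},{"offset":[0,0,0],"rotation":[0,0,0],"fingers":-1}]'; python3 st.py -1
python3 -m jog '[{"offset":[-0.07,0,0],"rotation":[0,0,0],"fingers":-1},{"offset":[-0.07,0,0],"rotation":[0,0,0],"fingers":-1},{"offset":[0,0,0],"rotation":[0,0,0],"fingers":-1}]'; python3 st.py -1
```

```text
clock: 29.62
position: [0.5367, -0.3042, 0.174]
ee_rot: [0.936, -0.239, 0.251, 0.064]
ft_force: [0.0, 0.1, -0.6]
grip_width: 0.101
rail xyz [-0.1854 -0.0006  0.0591] F rail [ 0.3 -0.1 -0.5] T [0.27 0.6  0.02] rotdev [ 0.  0. -0.] w 0.101 q [-0.29  0.06  0.74  2.07 -0.02  0.51 -1.62] 29.625
clock: 30.0
position: [0.5207, -0.2956, 0.1635]
ee_rot: [0.936, -0.239, 0.251, 0.064]
ft_force: [0.2, 0.4, -0.6]
grip_width: 0.102
rail xyz [-0.1644 -0.0005  0.0591] F rail [ 0.3 -0.4 -0.5] T [0.21 0.49 0.04] rotdev [0. 0. 0.] w 0.102 q [-0.3   0.02  0.74  2.12  0.04  0.48 -1.67] 30.0
```

```bash
python3 -m jog '[{"offset":[-0.07,0,0],"rotation":[0,0,0],"fingers":-1},{"offset":[-0.06,0,0],"rotation":[0,0,0],"fingers":-1},{"offset":[0,0,0],"rotation":[0,0,0],"fingers":-1}]'; python3 st.py -1
python3 -m jog '[{"offset":[-0.04,0,0],"rotation":[0,0,0],"fingers":-1},{"offset":[0,0,0],"rotation":[0,0,0],"fingers":-1}]'; python3 st.py -1
python3 -m jog '[{"offset":[-0.03,0,0],"rotation":[0,0,0],"fingers":-1},{"offset":[0,0,0],"rotation":[0,0,0],"fingers":-1}]'; python3 st.py -1
```

```text
clock: 30.38
position: [0.506, -0.2875, 0.1538]
ee_rot: [0.936, -0.239, 0.251, 0.064]
ft_force: [0.3, -0.7, -0.0]
grip_width: 0.099
rail xyz [-0.1451 -0.0005  0.0591] F rail [-0.5  0.5 -0.4] T [0.31 0.55 0.01] rotdev [ 0.  0. -0.] w 0.099 q [-0.31 -0.01  0.73  2.17  0.1   0.46 -1.73] 30.375
clock: 30.62
position: [0.5019, -0.2853, 0.1511]
ee_rot: [0.936, -0.239, 0.251, 0.064]
ft_force: [0.4, -0.2, -0.2]
grip_width: 0.104
rail xyz [-0.1397 -0.0004  0.0591] F rail [-0.3  0.  -0.4] T [ 0.28  0.55 -0.05] rotdev [0.  0.1 0. ] w 0.104 q [-0.31 -0.02  0.73  2.18  0.12  0.45 -1.74] 30.625
clock: 30.88
position: [0.4985, -0.2835, 0.1489]
ee_rot: [0.936, -0.239, 0.251, 0.064]
ft_force: [-0.1, 0.1, -0.1]
grip_width: 0.1
rail xyz [-0.1352 -0.0004  0.0591] F rail [ 0.2  0.  -0. ] T [0.31 0.51 0.  ] rotdev [0.  0.1 0. ] w 0.1 q [-0.31 -0.03  0.73  2.19  0.14  0.45 -1.76] 30.875
```

```bash
python3 -m jog '[{"offset":[-0.025,0,0],"rotation":[0,0,0],"fingers":-1},{"offset":[0,0,0],"rotation":[0,0,0],"fingers":-1}]'; python3 st.py -1
python3 -m jog '[{"offset":[-0.025,0,0],"rotation":[0,0,0],"fingers":-1},{"offset":[0,0,0],"rotation":[0,0,0],"fingers":-1}]'; python3 st.py -1
python3 -m jog '[{"offset":[-0.025,0,0],"rotation":[0,0,0],"fingers":-1},{"offset":[0,0,0],"rotation":[0,0,0],"fingers":-1}]'; python3 st.py -1
```

```text
clock: 31.12
position: [0.497, -0.2824, 0.1484]
ee_rot: [0.935, -0.239, 0.253, 0.064]
ft_force: [3.7, -1.9, 2.1]
grip_width: 0.103
rail xyz [-0.1334 -0.0006  0.0596] F rail [-4.7 -0.1 -0.3] T [-0.42 -0.66 -0.06] rotdev [0.  0.3 0. ] w 0.103 q [-0.31 -0.04  0.72  2.2   0.15  0.45 -1.77] 31.125
clock: 31.38
position: [0.4955, -0.2816, 0.1481]
ee_rot: [0.935, -0.239, 0.255, 0.065]
ft_force: [6.3, -4.5, 6.5]
grip_width: 0.099
rail xyz [-0.1318 -0.0006  0.0601] F rail [-9.9  0.9  1.7] T [-0.98 -1.47 -0.08] rotdev [0.1 0.5 0. ] w 0.099 q [-0.31 -0.04  0.72  2.21  0.16  0.44 -1.78] 31.375
clock: 31.62
position: [0.4935, -0.2804, 0.1471]
ee_rot: [0.934, -0.239, 0.256, 0.065]
ft_force: [7.0, -4.7, 9.2]
grip_width: 0.1
rail xyz [-0.1293 -0.0008  0.0605] F rail [-11.9   0.8   3.7] T [-1.23 -1.9  -0.11] rotdev [0.1 0.6 0. ] w 0.1 q [-0.31 -0.05  0.72  2.22  0.17  0.44 -1.79] 31.625
```

```bash
python3 -m jog '[{"offset":[-0.025,0,0],"rotation":[0,0,0],"fingers":-1},{"offset":[0,0,0],"rotation":[0,0,0],"fingers":-1}]'; python3 st.py -1
python3 -m jog '[{"offset":[-0.025,0,0],"rotation":[0,0,0],"fingers":-1},{"offset":[0,0,0],"rotation":[0,0,0],"fingers":-1}]'; python3 st.py -1
```

```text
clock: 31.88
position: [0.4927, -0.2799, 0.1469]
ee_rot: [0.934, -0.239, 0.258, 0.065]
ft_force: [24.5, -13.6, -0.5]
grip_width: 0.099
rail xyz [-0.1283 -0.0008  0.0608] F rail [-24.1   0.2 -14.4] T [-2.25 -3.64 -0.24] rotdev [0.1 0.9 0. ] w 0.099 q [-0.31 -0.05  0.71  2.22  0.18  0.43 -1.8 ] 31.875
clock: 32.12
position: [0.4917, -0.2793, 0.1467]
ee_rot: [0.933, -0.239, 0.261, 0.066]
ft_force: [35.1, -20.5, -4.4]
grip_width: 0.098
rail xyz [-0.1272 -0.0008  0.0612] F rail [-33.    1.1 -24.2] T [-3.28 -5.01 -0.28] rotdev [0.1 1.2 0. ] w 0.098 q [-0.3  -0.06  0.71  2.23  0.2   0.42 -1.81] 32.125
```

```bash
python3 -m jog '[{"offset":[0.05,0,0],"rotation":[0,0,0],"fingers":-1},{"offset":[0,0,0],"rotation":[0,0,0],"fingers":-0.5},{"offset":[0,0,0],"rotation":[0,0,0],"fingers":-0.3},{"offset":[0,0,0],"rotation":[0,0,0],"fingers":-0.3},{"offset":[0,0,-0.3],"rotation":[0,0,0],"fingers":-0.3},{"offset":[0,0,-0.3],"rotation":[0,0,0],"fingers":-0.3},{"offset":[0.4,0,-0.05],"rotation":[0,0,0],"fingers":-0.3},{"offset":[0.4,0,0],"rotation":[0,0,0],"fingers":-0.3}]'; python3 st.py -1
python3 -m jog '[{"offset":[0.35,0,-0.05],"rotation":[0,0,0],"fingers":-0.3},{"offset":[0.35,0,0],"rotation":[0,0,0],"fingers":-0.3},{"offset":[0,0,0],"rotation":[0,0,0],"fingers":-0.3}]'
python3 - <<'E'
from plan import *
snap('scene','s8.png',(290,170,390,290),5); snap('top','t8.png',(240,200,335,325),5)
A=cv2.imread('pics/s8.png');B=cv2.resize(cv2.imread('pics/t8.png'),None,fx=.96,fy=.96)
cv2.imwrite('pics/c8.png',np.hstack([A[:,:420],B[:600,:370]]) if A.shape[0]==B.shape[0] else np.hstack([A[:,:430],cv2.resize(B,(370,600))]))
print([(c,q,[(round(d['conf'],2),np.round(d['bbox']).tolist()) for d in manip.recognise(c,q)][:1]) for c in('scene','top') for q in('brush_pot','slip_cup')])
# expected image points of toe fronts/tops with floor +5mm
for n,x,h in(('short',0,.048),('middle',-.05,.06),('tall',-.1,.072)):
    print(n,[proj(c,P0+RAIL.apply([x-.035,0,h+.004])).round(1) for c in('scene','top')])
E
```

```text
clock: 33.12
position: [0.5389, -0.3058, 0.2904]
ee_rot: [0.935, -0.24, 0.253, 0.063]
ft_force: [-0.5, -1.0, -0.9]
grip_width: 0.35
rail xyz [-2.460e-01 -2.000e-04  1.586e-01] F rail [ 0.4  1.1 -0.8] T [0.3  0.55 0.01] rotdev [0.2 0.2 0.1] w 0.35 q [-0.4  -0.11  0.79  1.92  0.18  0.78 -1.76] 33.125
clock: 33.5
position: [0.6177, -0.347, 0.3469]
ee_rot: [0.936, -0.238, 0.251, 0.066]
ft_force: [0.0, 0.2, -1.5]
grip_width: 0.352
[('scene', 'brush_pot', [(0.6, [215.0, 206.0, 246.0, 255.0])]), ('scene', 'slip_cup', [(0.79, [259.0, 270.0, 288.0, 301.0])]), ('top', 'brush_pot', [(0.67, [234.0, 171.0, 263.0, 204.0])]), ('top', 'slip_cup', [(0.66, [200.0, 233.0, 229.0, 262.0])])]
short [array([353.2, 242.6]), array([271.9, 301.7])]
middle [array([343. , 220.7]), array([280.1, 285.2])]
tall [array([332.7, 198.6]), array([288.8, 267.9])]
```

View pics/c8.png

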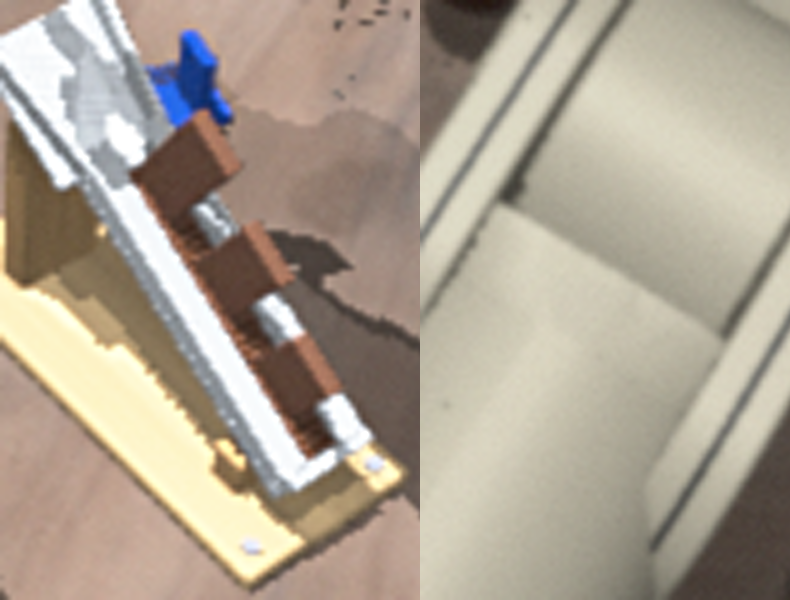

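All three tiles stand in the rail in order, with their upright tops within about 2 px of the predicted seated positions. The pot and cup haven't moved, so I'll hand in.

```bash
python3 -c "
from workcell import manip
print(manip.get_obs()['clock'], manip.hand_in())"
```

```text
the job is handed in; nothing more can be done
33.8 None
```

All three tiles are in the rail: short at the bottom, then middle, then tall, feet under the lips and toes downhill. I handed the job in at 33.8 s, with the gripper open and clear of everything.

**How it went:** I gripped each tile by its upright and slid it in from the landing. I released the short tile partway, because joint 4 was nearing its limit low on the rail. The middle and tall tiles then pushed the stack home.

**Last checks:**
- **Seating:** pushing the tall tile at the end met a firm stop, with about 33 N along the rail. Before that, the stack gave a few millimetres at about 10–12 N. I took this as a small gap closing, though slip in the grip would look the same.
- **Position:** in the last scene picture no gaps showed between the tiles. The upright tops were within about 2 px, or about 3 mm, of where seated tiles should appear.
- **Bystanders:** the detection boxes for the brush pot and slip cup stayed within a few pixels of their starting positions. I did not touch the blue look-alikes.

**What didn't agree or couldn't be checked:**
- The rail floor was about 5 mm higher than my camera fit, so I found it by touch each time.
- My fitted height for the short tile was poor (64 mm against 48 mm, from one rough point). I identified it by elimination and from the recognition result.
- The arm blocked the top camera at the end, so the final position check rests on the scene camera and the force readings.

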